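# Load a vial and click the photometer's filter lever to the green pin

## Task

Take the blue-capped vial from the rack and lower it upright into the photometer's well, fully home, and let it go. Then push the orange thumb lever gently, one click at a time with a short pause in each notch, until the red needle rests at the green pin; do not click past it, and leave the other two vials alone.

Things in the scene. Friction and masses are not known exactly. Their poses are not given: they have to be found in the camera images.
- photometer: Fixed bench photometer, pale blue-grey box 180 (x) by 260 (y) by 70 mm high, origin at the centre of its underside. Its x and y axes lie along its sides, z up; its deck (top face) is 70 mm above the bench. The vial well and the lever are on the deck.
- well_mouth (a point): Centre of the well's mouth, level with the deck, 80 mm from the box's centre along its +y. Round blind hole, 27 mm wide with a 2 mm chamfer and 20 mm deep with a flat floor. Axes as the photometer's.
- vial_blue_mid (a point): Blue-capped round glass vial, 24 mm diameter (cap too), 64 mm tall, 40 g; this point is its centre, half-way up, z up its axis. It stands in a 12 mm deep hole of the rack, with the two others in a row 50 mm apart, in any order. It can be gripped anywhere on its upper 35 mm. Fully home in the well its centre is 12 mm above the deck and it stands out 44 mm.
- vial_red_mid (a point): Centre of the red-capped vial, same size, in the same rack. Leave it alone.
- vial_black_mid (a point): Centre of the black-capped vial, same size, in the same rack. Leave it alone.
- rack: Fixed white rack, 160 mm along its x (the row of vials) by 56 mm by 18 mm high; origin at the centre of its underside.
- pivot (a point): Upright axis about which the thumb lever and the needle swing, at deck height. Axes as the photometer's.
- thumb_tab (a point): Centre of the orange upright thumb post of the lever, round, 14 mm diameter, from 13 to 41 mm above the deck, 40 mm from the pivot towards the photometer's -x side. Its x axis points to the pivot, its y axis is square to the lever. Push it, square to the lever, towards the photometer's +y side: that advances the needle towards the pins.
- thumb: The thumb lever that carries the orange post; origin on the pivot at deck height. It is sprung on the needle's arm: the post gives about 1.4 mm per newton before anything clicks, and springs back in line with the needle when let go. Keep the push below 15 N.
- index_arm: The needle's arm under the thumb lever; origin on the pivot at deck height. Its x axis points from the needle's tip to the pivot. When the push on the post reaches the click force (between 4 and 9 N, different at each start, so after 6 to 13 mm of give) it jumps one notch, 7 degrees, and the force on the post falls at once by 2.5 N or more. Pushing on about 5 mm makes the next click.
- index_point (a point): Point on the line of the red needle, 100 mm from the pivot (6 mm beyond the needle's tip), moving with it; it lies over a pin when the needle points there. The needle runs under a clear cover (top 11 mm above the deck, beginning 58 mm from the pivot). 8 notches, 7 degrees apart, 12.2 mm at this point; the needle starts in the first or second, at the photometer's -y end.
- pin_green: Green pin, 7 mm diameter, 7 mm high, on the deck 100 mm from the pivot, exactly at one of the notches: the 5th, 6th or 7th. Origin at the centre of its foot, axes as the photometer's. A yellow and a black pin stand at the other two of these notches.
Not all that is in view belongs to the job. What is shaped like the part that bears vial_blue_mid but yellow is not meant.

How it is judged:
By the outcome, as a careful person would: the job done as asked, in the order asked, and still so for the second after the job is handed in, with the robot touching nothing.
It also fails if it takes over 72 s, if anything falls off the work surface, if the arm or the gripper's body presses on something with over 40 N, if the wrist force passes 120 N, or if a joint passes its speed limit or range.

## Robot

A 7-joint arm with a two-finger parallel gripper is mounted at the origin on the work surface. World frame = base frame: x ahead of the robot, y to its left, z up, the work surface at z = 0. Lengths are in mm, angles in degrees, forces in N, time in s.
With the tool pointing down it reaches from about 425 to 875 mm from the base axis. Payload 9.9 kg.
Tool frame: the origin (TCP) lies at the very end of the fingers, on their centre line; the grasp point (between the pads) lies 19 mm behind it; x points along the fingers, y is the direction in which the jaws open and shut, and the axes are right-handed (so a half turn about x gives the same grasp; the last joint's range is limited). The gripper opens to 85 mm and grips with 20 to 120 N. Pads are 22 mm wide; open, the fingers measure 114 mm over their backs; the gripper's body (76 mm by 85 mm) begins 54 mm behind the grasp point. The pads swing forward as they close: fully open they stand 13 mm farther back than shut.
Start: joints at [-71.608, 32.985, 1.427, 82.34, -0.859, 64.687, -3.237], TCP at [265.832, 620.453, 231.289] pointing down, gripper open.
Joint ranges: [-157.87, 157.87], [-19.46, 123.44], [-87.15, 90], [11.01, 140.99], [-62.26, 242.26], [9.8, 113.94], [-161.44, 161.44]. Speed limits (degrees/s): [127.2, 127.2, 172.46, 172.46, 180, 180, 180].

## Interface

Orientations are given as [roll, pitch, yaw] about the fixed x, y, z axes, in that order (R = Rz(yaw) Ry(pitch) Rx(roll)).
In Python, from bench import env gives the robot as it stands. Calls block until the motion is done:
- env.move_ptp(position, orientation): joint-space move of the TCP to a pose.
- env.move_straight(position, rot=None, velocity=150, threshold=None): straight line of the TCP; rot=None keeps the orientation; velocity is the mean speed in mm/s. With threshold (N) it stops when the force on the tool has changed by that much, and returns True; else False.
- env.move_joints(angles): joint-space move.
- env.grip(opening, strength=None): finger opening in mm; strength is the grip in N (None keeps the last); returns when the fingers have stopped.
- env.sleep(seconds).
- env.inverse_kinematics(position, orientation): joint angles nearest the present ones, or None.
- env.state(): the state.
- env.get_image(name): name is "scene" or "top" or "wrist"; returns (picture, depth): 384x512x3 uint8, blue, green, red; 384x512 float32, mm along the optical axis (not along the pixel's ray), 0 where there is no reading.
- env.calibration(name): a dict with "mtx" (3x3 intrinsics, pixels), "view" (4x4, takes a point from world to camera coordinates). Camera axes: x right, y down, z forward; pixel columns grow to the right and rows downward; lengths in mm; the calibration is good to about 2 mm. A picture is of the moment at which its call begins: read the wrist's pose just before it. calibration takes no time and is no camera call; for the wrist camera it gives the pose at the moment of the call.
A pose or a line that the arm cannot do raises env.PlanningError and nothing moves.
- env.job_done(): hands the job in, once; it reports no verdict.
The state is a dict: "time_s": time; "qpos": joint angles; "joint_vel": joint speeds; "joint_torque": joint torques, N m; "tcp_pos": TCP position; "tool_rot": TCP orientation; "ft_force": force on the tool from outside, world axes, zero at the start; "moment": the same for the moment, N m; "opening": finger opening in mm.
Only numpy, scipy, OpenCV 4.12 (cv2) and the standard library are available. Lean on these libraries where they do the work, as an engineer would, in place of code of your own. Each camera call takes 0.05 s, during which the arm holds its last target.

## Working session

There is one attempt and no reset: what is moved stays moved. The work goes in short steps, each a Python script; the robot and the scene stay as the last script left them, time stands still between calls to the robot, and variables do not carry over. Pictures are saved under pics/ and viewed, and the job is handed in when it is done.

```bash
ls; mkdir -p pics
python3 - <<'E'
from bench import env
import cv2,numpy as np
for n in ("scene","top","wrist"):
    im,d=env.get_image(n); cv2.imwrite(f"pics/{n}0.png",im); np.savez(f"/tmp/{n}0.npz",im=im,d=d,**env.calibration(n))
    c=env.calibration(n); print(n,c["mtx"].round(1).tolist(),c["view"].round(3).tolist())
print(env.state())
E
```

```text
pics
scene [[416.3, 0.0, 257.2], [0.0, 416.3, 195.1], [0.0, 0.0, 1.0]] [[-0.322, 0.947, 0.018, 109.454], [0.722, 0.258, -0.643, -364.921], [-0.613, -0.194, -0.766, 1226.607], [0.0, 0.0, 0.0, 1.0]]
top [[360.4, 0.0, 254.5], [0.0, 360.4, 191.2], [0.0, 0.0, 1.0]] [[0.019, -1.0, 0.002, 55.116], [-0.98, -0.019, -0.198, 567.863], [0.198, 0.001, -0.98, 772.399], [0.0, 0.0, 0.0, 1.0]]
wrist [[319.0, 0.0, 254.3], [0.0, 319.0, 194.7], [0.0, 0.0, 1.0]] [[0.393, 0.919, -0.001, -674.459], [0.88, -0.376, 0.289, -38.4], [0.265, -0.114, -0.957, 378.317], [0.0, 0.0, 0.0, 1.0]]
{'time_s': 0.15, 'qpos': array([-71.60632933,  33.02254787,   1.42362605,  82.37402925,
        -0.86192881,  64.68968378,  -3.23681826]), 'joint_vel': array([-0.09914572, -0.20482937, -0.0318504 , -0.06097206, -0.01271204,
        0.02669582,  0.0266958 ]), 'joint_torque': array([ 3.34968288e-03, -7.66267848e+01,  2.25288346e+00, -2.86182475e+01,
        1.56578352e-02,  9.78915486e-03,  3.41055568e-05]), 'tcp_pos': array([265.69403942, 620.12357099, 230.63778234]), 'tool_rot': array([ -88.97232314,   89.92425704, -112.16607496]), 'ft_force': array([0.91537194, 0.02182113, 0.44116116]), 'moment': array([ 0.03105554,  0.01269144, -0.02103588]), 'opening': 85.82758805334402}
```

View pics/scene0.png

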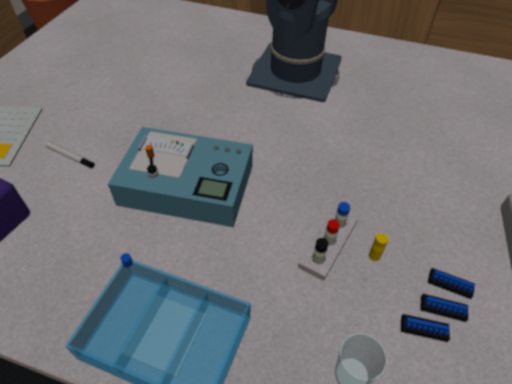

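View pics/top0.png

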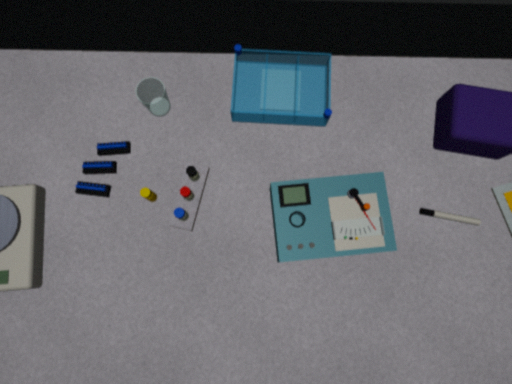

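View pics/wrist0.png

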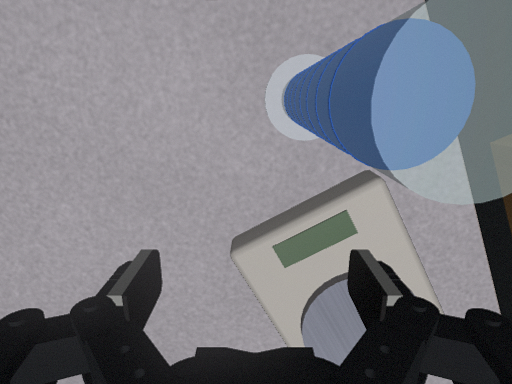

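The overview pictures show the photometer at top (333,215) and the rack at top (190,200). The rack's caps are black (192,171), red (185,192) and blue (180,213). A loose yellow-capped vial at (147,193) is the decoy. The blue cap in the rack fits the description, so I'll confirm it in crops and locate the parts.

```bash
cat > h.py <<'E'
import numpy as np,cv2
def px2w(c,u,v,z=None,d=None):
    K,V=c["mtx"],c["view"]; R,t=V[:3,:3],V[:3,3]
    r=R.T@(np.linalg.inv(K)@[u,v,1.]); o=-R.T@t
    s=d if d is not None else (z-o[2])/r[2]
    return o+s*r
def w2px(c,p):
    q=c["view"][:3,:3]@np.asarray(p,float)+c["view"][:3,3]; q=c["mtx"]@q; return q[:2]/q[2]
E
python3 - <<'E'
from h import *
t=np.load("/tmp/top0.npz"); s=np.load("/tmp/scene0.npz")
a=cv2.resize(t["im"][160:270,260:405],None,fx=5,fy=5,interpolation=cv2.INTER_CUBIC); cv2.imwrite("pics/c_ph.png",a)
a=cv2.resize(t["im"][155:240,130:220],None,fx=6,fy=6,interpolation=cv2.INTER_CUBIC); cv2.imwrite("pics/c_rk.png",a)
a=cv2.resize(s["im"][120:230,100:260],None,fx=5,fy=5,interpolation=cv2.INTER_CUBIC); cv2.imwrite("pics/c_phs.png",a)
for n,u,v in(("blue",180,213),("red",185,192),("blk",192,171),("deck",333,190),("deck",290,225),("bench",240,300)):
    print(n,px2w(t,u,v,d=t["d"][v,u]).round(1))
E
```

```text
blue [511.3 231.4  69.5]
red [559.2 222.9  70. ]
blk [608.9 210.   68.3]
deck [ 570.3 -112.1   69.8]
deck [489.3 -14.8  67.5]
bench [319.8  94.8  -3.2]
```

View pics/c_ph.png

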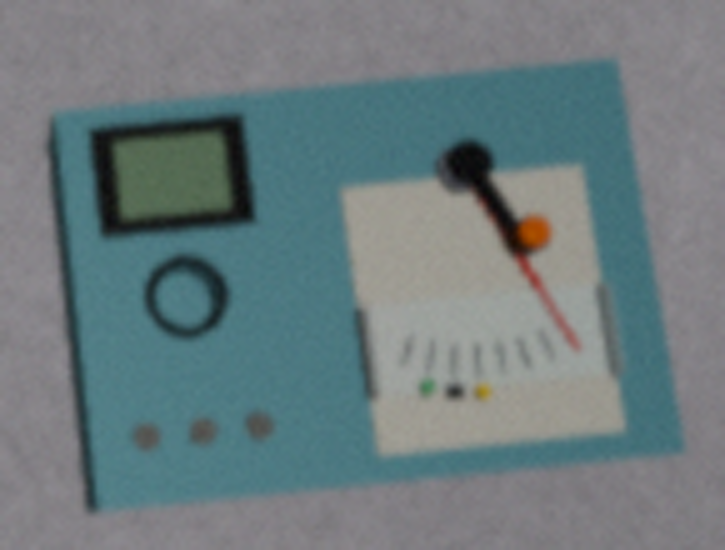

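View pics/c_rk.png

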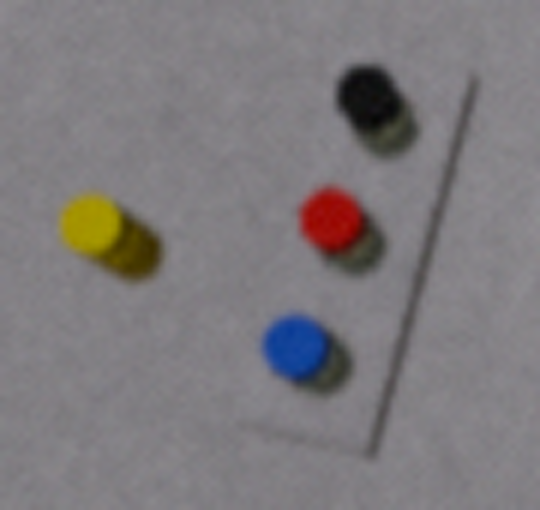

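View pics/c_phs.png

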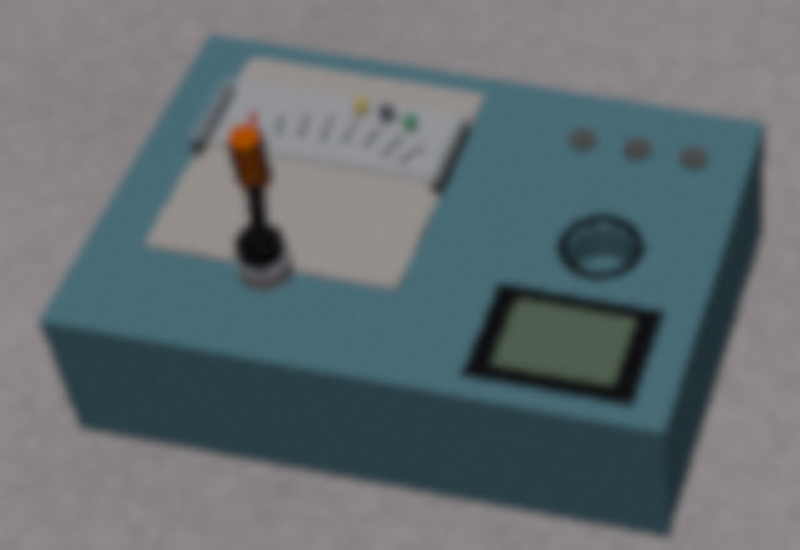

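Run:
```python
from h import *
t=np.load("/tmp/top0.npz"); s=np.load("/tmp/scene0.npz")
T=lambda x,y,z:px2w(t,260+(x+.5)/5-.5,160+(y+.5)/5-.5,z=z)
S=lambda x,y,z:px2w(s,100+(x+.5)/5-.5,120+(y+.5)/5-.5,z=z)
C=[T(52,113,70),T(617,60,70),T(683,452,70),T(92,508,70)]
for c in C: print(c.round(1))
D=[S(*p,70) for p in((665,435),(42,322),(210,38),(763,125))]
for c in D: print('s',c.round(1))
for n,Q in(('t',C),('s',D)):
    ctr=sum(Q)/4; y=(Q[0]+Q[3]-Q[1]-Q[2])/2; print(n,'ctr',ctr.round(1),'len',np.linalg.norm(y),'yaw',np.degrees(np.arctan2(-y[0],y[1])), 'wid',np.linalg.norm((Q[0]+Q[1]-Q[2]-Q[3])/2)); 
    print(' well pred',ctr+80*y/np.linalg.norm(y))
print('well T',T(187,295,70),'S',S(601,246,70))
pv=T(468,163,92);print('pivot',pv, 'S',S(262,243,92))
for n,p,z in(('green',(428,386),77),('black',(455,391),77),('yel',(484,392),77),('tip',(577,347),76)): 
    print(n,T(*p,z).round(1))
for n,p,z in(('green',(411,121),77),('black',(387,113),77),('yel',(361,105),77)): print('S',n,S(*p,z).round(1))
print('tab',T(533,232,111),S(245,138,111))
for n,u,v in(("blue",297,347),("red",332,219),("blk",371,96)):
    print(n,px2w(t,130+(u+.5)/6-.5,155+(v+.5)/6-.5,z=70).round(1))
# scene blue cap
hsv=cv2.cvtColor(s["im"],cv2.COLOR_BGR2HSV)
cv2.imwrite("pics/c_rks.png",cv2.resize(s["im"][190:285,290:400],None,fx=6,fy=6,interpolation=cv2.INTER_CUBIC))
```

```text
[585.7  30.9  70. ]
[ 615.5 -227.7   70. ]
[ 438.5 -247.4   70. ]
[409.5  11.7  70. ]
s [587.3  32.6  70. ]
s [ 617.1 -224.3   70. ]
s [ 440.9 -245.7   70. ]
s [409.5  10.8  70. ]
t ctr [ 512.3 -108.1   70. ] len 260.5053756396462 yaw 6.486495350092243 wid 177.64747347881922
 well pred [503.27085594 -28.63311844  70.        ]
s ctr [ 513.7 -106.7   70. ] len 258.5268705877535 yaw 6.7918511713259235 wid 178.30155611302249
 well pred [504.23448127 -27.22954417  70.        ]
well T [503.58549642 -30.13967413  70.        ] S [502.02905285 -28.71801601  70.        ]
pivot [ 561.56650886 -151.53546758   92.        ] S [ 565.59454986 -148.66538884   92.        ]
green [ 464.7 -134.6   77. ]
black [ 462.7 -146.4   77. ]
yel [ 462.5 -159.1   77. ]
tip [ 483.1 -201.1   76. ]
S green [ 466.4 -131.9   77. ]
S black [ 465.3 -144.    77. ]
S yel [ 464.5 -156.9   77. ]
tab [ 528.19225536 -172.90173071  111.        ] [ 530.20605514 -171.48034926  111.        ]
blue [512.5 233.4  70. ]
red [561.3 223.2  70. ]
blk [609.5 211.   70. ]
```

View pics/c_rks.png

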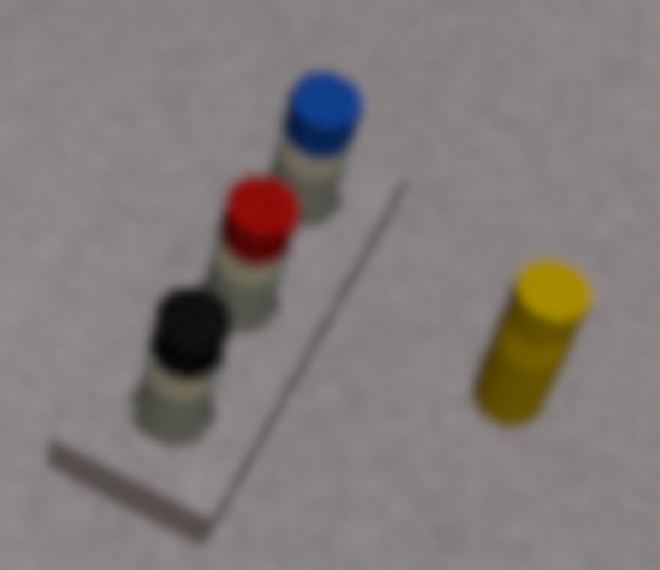

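The crops confirm the blue-capped vial is at the robot-side end of the rack, near (512,232), with its cap top at z 70. Pin order from the needle side is yellow, black, green, so green should be notch 7. The needle is about 41.5° away, which makes 6 clicks. Next I'll move above the vial and take a close wrist view.

Run:
```python
from bench import env
from h import *
c=env.calibration("wrist");V=c["view"];st=env.state()
o=-V[:3,:3].T@V[:3,3];print("cam-tcp",(o-st["tcp_pos"]).round(1),"axis",V[2,:3].round(3))
yaw=-12.5
env.move_ptp([495,233.5,170],[0,90,yaw])
print(env.state()["tcp_pos"].round(2),env.state()["time_s"])
im,d=env.get_image("wrist");c=env.calibration("wrist")
cv2.imwrite("pics/w1.png",im);np.savez("/tmp/w1.npz",im=im,d=d,**c)
V=c["view"];o=-V[:3,:3].T@V[:3,3];print("cam-tcp",(o-env.state()["tcp_pos"]).round(1))
print("blue pred",w2px(c,[512,232.5,70]),env.state()["qpos"].round(1))
```

```text
cam-tcp [-66.8  28.7 142.2] axis [ 0.265 -0.114 -0.957]
[494.79 234.93 170.11] 1.8167
cam-tcp [-71.1  15.2 142.2]
blue pred [255.90337681 214.8668093 ] [-31.7  25.9   2.1 106.5  -1.3  47.5  48.6]
```

View pics/w1.png

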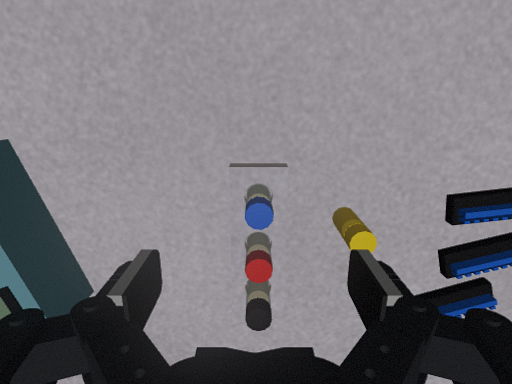

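Wrist view: blue cap (259,214), red (259,267), black (258,315), with the yellow loose one at (363,242). Predicted blue was (256,215), so they agree to about 2 mm.

Run:
```python
from h import *
w=np.load("/tmp/w1.npz");hsv=cv2.cvtColor(w["im"],cv2.COLOR_BGR2HSV)
roi=np.zeros(hsv.shape[:2],np.uint8);roi[190:235,235:285]=1
m=cv2.inRange(hsv,(105,120,110),(125,255,255))*roi
n,l,st,ce=cv2.connectedComponentsWithStats(m);print(st,ce)
cv2.imwrite("pics/w1c.png",cv2.resize(w["im"][175:335,225:295],None,fx=3.6,fy=3.6,interpolation=cv2.INTER_CUBIC))
cv2.imwrite("pics/w1m.png",cv2.resize(w["im"][185:240,230:290],None,fx=8,fy=8,interpolation=cv2.INTER_CUBIC))
for p in((259,214),(259,267),(258,315)): print(px2w(w,*p,z=70).round(1))
```

```text
[[     0      0    512    384 196010]
 [   245    203     28     27    598]] [[255.49049538 191.42661599]
 [258.61538462 215.55351171]]
[511.8 235.1  70. ]
[558.8 225.   70. ]
[605.7 214.   70. ]
```

View pics/w1m.png

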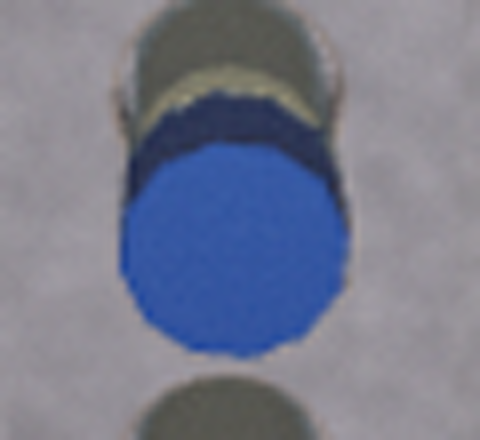

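Run:
```python
from bench import env
from h import *
env.move_straight([513,234.3,100],velocity=200)
h=env.move_straight([513,234.3,36],velocity=120,threshold=8)
print(h,env.state()["tcp_pos"].round(2),env.state()["ft_force"].round(2))
env.grip(20,30)
s=env.state();print(s["opening"],s["ft_force"].round(2),s["moment"].round(2),s["time_s"])
```

```text
False [513.43 234.57  36.84] [-0.02  0.29 -0.33]
22.889893952329682 [-1.44 -0.75  3.34] [-0.08  0.12 -0.09] 3.6417
```

Run:
```python
from bench import env
from h import *
env.move_straight([513,234.3,130],velocity=150)
env.move_ptp([503,-28.8,175],[0,90,-5])
env.sleep(.2)
s=env.state();print(s["opening"],s["tcp_pos"].round(2),s["ft_force"].round(2),s["qpos"].round(1),s["time_s"])
im,d=env.get_image("wrist");c=env.calibration("wrist")
cv2.imwrite("pics/w2.png",im);np.savez("/tmp/w2.npz",im=im,d=d,tcp=s["tcp_pos"],**c)
print(w2px(c,[503,-28.8,70]),"grasp",w2px(c,s["tcp_pos"]+[0,0,34]))
```

```text
23.1103155565498 [503.18 -27.3  174.66] [-0.43  0.82 -0.27] [-2.000e+00  2.230e+01 -3.000e-01  1.122e+02  1.000e-01  4.550e+01
  8.280e+01] 5.6583
[252.95553628 192.68114208] grasp [255.73858857 293.06194948]
```

View pics/w2.png

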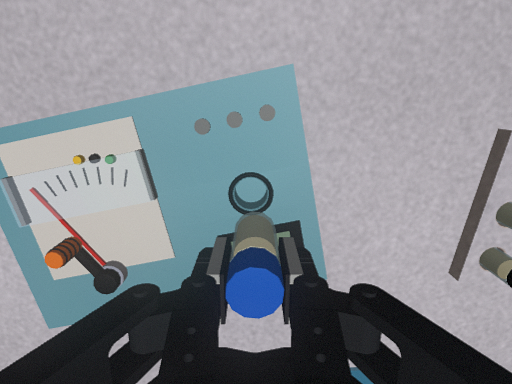

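Wrist view: vial held upright, cap disc about (256,291); well mouth about (251,193); needle from (107,270) to (33,190); green pin at (110,159). I'll measure the well and the cap more finely.

Run:
```python
from bench import env
from h import *
s=env.state();print(s["tcp_pos"].round(2))
w=np.load("/tmp/w2.npz");im=w["im"]
cv2.imwrite("pics/w2a.png",cv2.resize(im[165:325,210:300],None,fx=3.7,fy=3.7,interpolation=cv2.INTER_CUBIC)) 
cv2.imwrite("pics/w2b.png",cv2.resize(im[165:225,220:285],None,fx=9,fy=9,interpolation=cv2.INTER_CUBIC))
cv2.imwrite("pics/w2c.png",cv2.resize(im[130:300,10:160],None,fx=3.5,fy=3.5,interpolation=cv2.INTER_CUBIC))
hsv=cv2.cvtColor(im,cv2.COLOR_BGR2HSV)
m=cv2.inRange(hsv,(105,150,130),(125,255,255));m[:240]=0;m[330:]=0
n,l,st,ce=cv2.connectedComponentsWithStats(m);i=1+st[1:,4].argmax();print("cap",st[i],ce[i])
c,r=cv2.minEnclosingCircle(np.argwhere(l==i)[:,::-1].astype(np.float32));print(c,r)
print(px2w(w,*c,z=174.66+33.2), w["tcp"])
```

```text
[503.12 -27.55 174.72]
cap [ 226  267   58   51 2326] [254.27901978 292.19819433]
(254.30702209472656, 292.5) 29.04381561279297
[503.42151116 -27.88312672 207.86      ] [503.18412725 -27.30242421 174.66426284]
```

View pics/w2b.png

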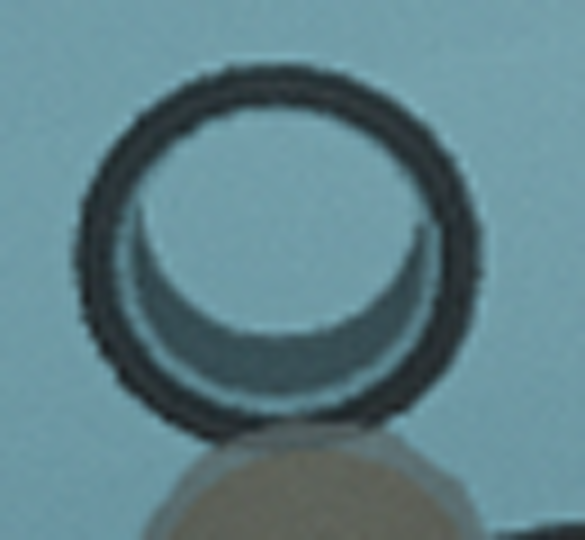

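View pics/w2c.png

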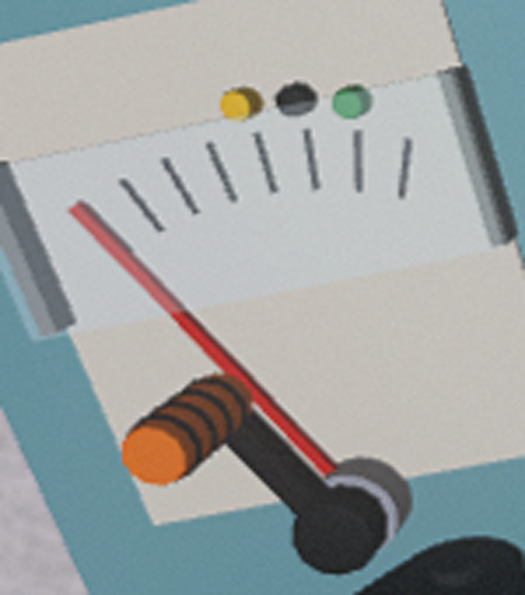

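View pics/w2a.png

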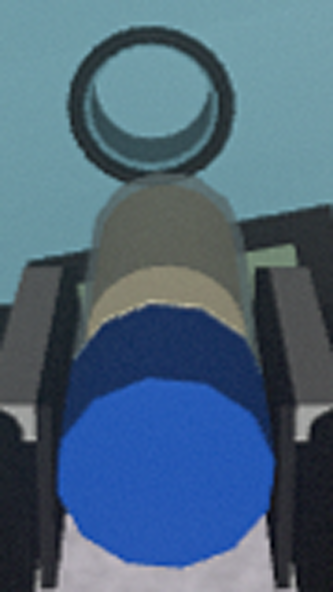

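Run:
```python
from bench import env
from h import *
w=np.load("/tmp/w2.npz");print("well",px2w(w,250.4,193,z=70),"bottom pred px",w2px(w,w["tcp"]+[0,0,-30.8-0]),w2px(w,w["tcp"]+[12,0,-30.8]),w2px(w,w["tcp"]+[-12,0,-30.8]))
# pivot, pins, needle
f=lambda x,y:(10+(x+.5)/3.5-.5,130+(y+.5)/3.5-.5)
for n,p,z in(("green",(352,98),77),("black",(297,97),77),("yel",(240,102),77),("hubtop",(338,530),92),("needle tip",(76,208),76),("needle root",(330,470),76),("tabtop",(155,455),111)): print(n,px2w(w,*f(*p),z=z).round(1))
d=w["d"]
for p in((338,530),(155,455),(380,480),(280,440)):
    u,v=[int(round(a)) for a in f(*p)];print(p,px2w(w,u,v,d=d[v,u]).round(1))
```

```text
well [503.09198    -30.87830282  70.        ] bottom pred px [255.14929657 228.42237711] [256.83905615 247.01716234] [253.39592418 209.12757119]
green [ 464.1 -134.1   77. ]
black [ 462.9 -145.9   77. ]
yel [ 462.9 -158.5   77. ]
hubtop [ 560.1 -151.7   92. ]
needle tip [ 483.5 -201.5   76. ]
needle root [ 553.  -159.3   76. ]
tabtop [ 528.8 -174.3  111. ]
(338, 530) [ 561.  -152.8   90.4]
(155, 455) [ 529.4 -174.9  110.2]
(380, 480) [ 555.5 -146.7   78.6]
(280, 440) [ 540.4 -164.7   83.1]
```

Run:
```python
from bench import env
from h import *
env.move_straight([503,-30,110],velocity=120)
env.sleep(.2)
s=env.state();print(s["tcp_pos"].round(2),s["ft_force"].round(2),s["time_s"])
im,d=env.get_image("wrist");c=env.calibration("wrist")
np.savez("/tmp/w3.npz",im=im,d=d,tcp=s["tcp_pos"],**c)
cv2.imwrite("pics/w3.png",cv2.resize(im[160:340,190:320],None,fx=3.3,fy=3.3,interpolation=cv2.INTER_CUBIC))
for n in("scene","top"):
  im,d=env.get_image(n); cc=env.calibration(n);u,v=w2px(cc,[503,-30,80]).astype(int)
  cv2.imwrite(f"pics/{n}3.png",cv2.resize(im[v-40:v+30,u-40:u+40],None,fx=7,fy=7,interpolation=cv2.INTER_CUBIC))
```

```text
[503.48 -30.   110.74] [-0.31 -0.39 -1.12] 6.6
```

View pics/w3.png

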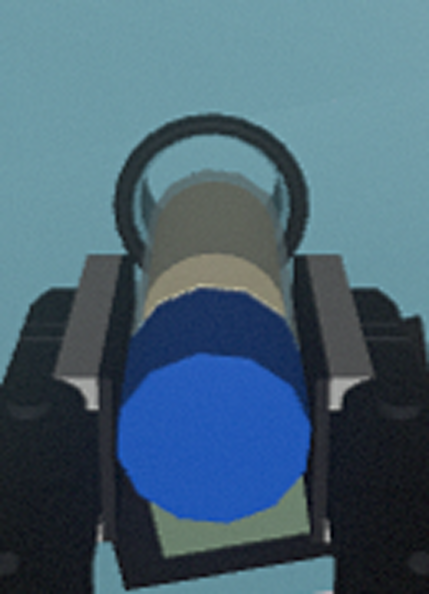

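View pics/scene3.png

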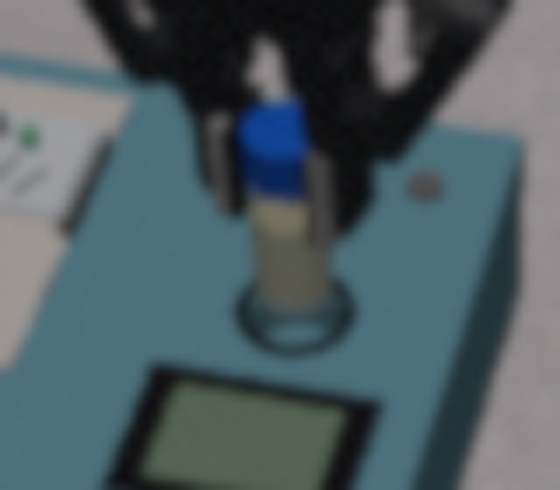

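View pics/top3.png

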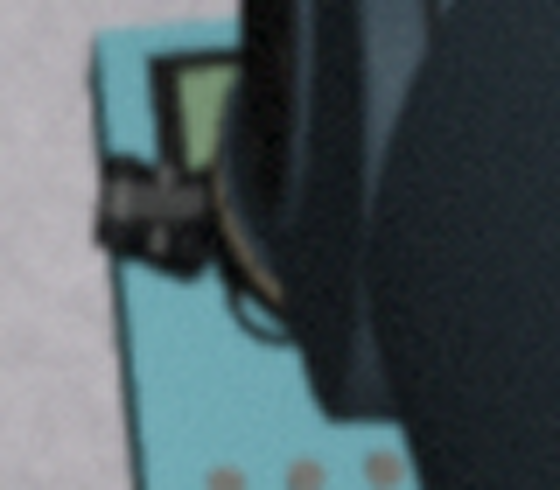

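Run:
```python
from h import *
w=np.load("/tmp/w3.npz")
g=lambda x,y:(190+(x+.5)/3.3-.5,160+(y+.5)/3.3-.5)
a=px2w(w,*g(114,200),z=70);b=px2w(w,*g(308,200),z=70);f=px2w(w,*g(211,114),z=70)
r=np.linalg.norm(a-b)/2;print("ring r",r,"centre y",(a+b)/2,"x",f[0]+r)
v=px2w(w,*g(213,169),z=80);print("vial far edge",v,"-> x",v[0]+12)
w2=np.load("/tmp/w2.npz");k=lambda x,y:(220+(x+.5)/9-.5,165+(y+.5)/9-.5)
print([px2w(w2,*k(*p),z=70).round(1).tolist() for p in((75,258),(481,258),(277,62))])
```

```text
ring r 18.03136504229917 centre y [502.13037182 -30.55537971  70.        ] x 503.52851533273895
vial far edge [492.49009805 -29.34945481  80.        ] -> x 504.49009805138826
[[501.7, -49.0, 70.0], [504.8, -12.7, 70.0], [485.4, -29.4, 70.0]]
```

Run:
```python
from bench import env
from h import *
env.move_straight([502.7,-30.6,106],velocity=60)
h=env.move_straight([502.7,-30.6,77],velocity=30,threshold=6)
s=env.state();print(h,s["tcp_pos"].round(2),s["ft_force"].round(2),s["moment"].round(2),s["time_s"])
```

```text
True [502.57 -30.56  80.03] [-0.34 -0.19  4.31] [ 0.05 -0.09 -0.1 ] 7.8
```

Run:
```python
from bench import env
from h import *
env.grip(50)
env.move_straight([502.7,-30.6,175],velocity=120)
s=env.state();print(s["opening"],s["tcp_pos"].round(2),s["ft_force"].round(2),s["time_s"])
im,d=env.get_image("wrist");c=env.calibration("wrist")
cv2.imwrite("pics/w4.png",im);np.savez("/tmp/w4.npz",im=im,d=d,**c)
hsv=cv2.cvtColor(im,cv2.COLOR_BGR2HSV)
m=cv2.inRange(hsv,(105,150,130),(125,255,255));m[:150]=0;m[330:]=0
n,l,st,ce=cv2.connectedComponentsWithStats(m);i=1+st[1:,4].argmax();print("cap",st[i],ce[i])
u,v=ce[i];dd=np.median(d[int(v)-3:int(v)+4,int(u)-3:int(u)+4]);print(px2w(c,u,v,d=dd),px2w(c,u,v,z=114))
```

```text
49.82438817308433 [502.29 -30.6  174.44] [-0.51  0.38 -0.83] 9.1167
cap [238 196  34  33 867] [254.53171857 211.816609  ]
[502.53028235 -30.70328688 113.47922008] [502.34451763 -30.68780236 114.        ]
```

View pics/w4.png

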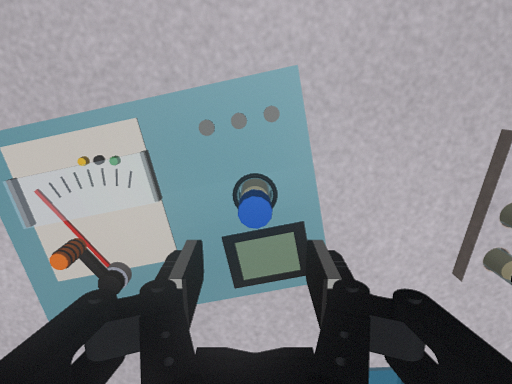

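The vial is home: cap top at z ≈ 113.5 (114 expected), upright and centred in its ring. In the tick crop the needle covers tick 1 and green is at tick 7. From the wrist estimates the pivot is near (562.5,-151), needle at -32°, green at +10°, so 6 clicks. I'll close the fingers and make the first click only.

```bash
cat > push.py <<'E'
from bench import env
from h import *
P=np.array([562.5,-151.1]); Z=90
def pose(phi,back):
    a=np.radians(phi);u=np.array([-np.cos(a),np.sin(a)]);t=np.array([np.sin(a),np.cos(a)])
    xy=P+40*u-t*(18+back); return [*xy,Z],[0,90,-90-phi],t
def go(phi,back=0,v=30):
    p,r,t=pose(phi,back); env.move_straight(p,r,velocity=v); return t
def force(t,b,n=3):
    f=[]
    for _ in range(n): env.sleep(.03); f.append(env.state()["ft_force"])
    return -(np.mean(f,0)-b)[:2]@t
def click(phi,b,maxphi,step=.8,pause=.5):
    """advance until one click; returns phi, ok"""
    last=0;log=[]
    F0=force(pose(phi,0)[2],b);peak=F0
    while phi<maxphi:
        phi+=step;t=go(phi);F=force(t,b);log.append((round(phi,1),round(F,1)))
        if F>12.5: print("HIGH",log);return phi,False
        if peak-F>1.8 and peak>2.5:
            env.sleep(pause);F=force(t,b)
            print("click peak %.1f -> %.1f  needle est %.1f t=%.1f"%(peak,F,phi-np.degrees(1.4*F/40),env.state()["time_s"]),log);return phi,True
        peak=max(peak,F)
    print("no click",log);return phi,False
def shot(name):
    im,d=env.get_image("wrist");c=env.calibration("wrist");cv2.imwrite(f"pics/{name}.png",im);np.savez(f"/tmp/{name}.npz",im=im,d=d,**c)
E
python3 - <<'E'
from push import *
env.grip(0,20)
p,r,t=pose(-32.3,10)
env.move_ptp([p[0],p[1],150],r)
env.move_straight(p,r,velocity=80)
env.sleep(.3);s=env.state();print(s["tcp_pos"].round(2),p,s["ft_force"].round(2),s["opening"],s["time_s"],s["qpos"].round(0))
shot("w5")
E
```

```text
[ 543.8  -196.22   90.35] [np.float64(543.6513924540409), np.float64(-196.141425305805), 90] [-0.59 -0.81  0.35] -0.1245964117546613 11.625 [  7.  35.  13. 107. -11.  39.  59.]
```

View pics/w5.png

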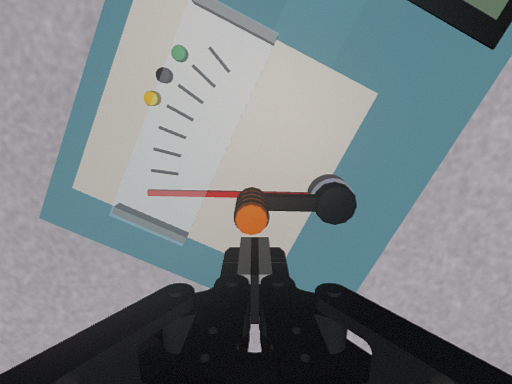

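Wrist view: the closed fingertips at (254,250) are square behind the orange post at (252,215). The needle is on tick 1 at (150,192), and the green pin at (180,53) lines up with tick 7.

Run:
```python
from push import *
b=env.state()["ft_force"];b=np.mean([ (env.sleep(.02),env.state()["ft_force"])[1] for _ in range(4)],0)
np.save("/tmp/b.npy",b)
for bk in(7,4.5,2,0):
    t=go(-32.3,bk); F=force(t,b); print(bk,round(F,2))
    if F>1: break
phi,ok=click(-32.3,b,-32.3+22)
print(phi,ok);np.save("/tmp/phi.npy",phi);shot("w6")
```

```text
7 0.33
4.5 -0.5
2 0.27
0 1.57
click peak 4.4 -> 2.7  needle est -28.1 t=18.0 [(-31.5, np.float64(2.1)), (-30.7, np.float64(2.0)), (-29.9, np.float64(2.9)), (-29.1, np.float64(2.9)), (-28.3, np.float64(2.9)), (-27.5, np.float64(3.5)), (-26.7, np.float64(3.8)), (-25.9, np.float64(3.8)), (-25.1, np.float64(4.4)), (-24.3, np.float64(3.2)), (-23.5, np.float64(2.8)), (-22.7, np.float64(2.4))]
-22.69999999999999 True
```

View pics/w6.png

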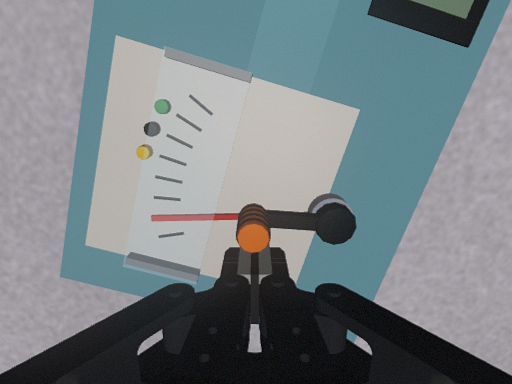

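One click done: the needle is now on tick 2 at (152,217), with tick 1 visible below it. The force reading is noisy, so I'll also track the needle angle by vision. I'll check that on the stored pictures first.

```bash
cat >> push.py <<'E'
def needle(im,c,z=76):
    hsv=cv2.cvtColor(im,cv2.COLOR_BGR2HSV)
    m=cv2.inRange(hsv,(0,110,90),(6,255,255))|cv2.inRange(hsv,(172,110,90),(180,255,255))
    v,u=np.nonzero(m)
    K,V=c["mtx"],c["view"];R=V[:3,:3];o=-R.T@V[:3,3]
    r=(R.T@np.linalg.inv(K)@np.stack([u,v,np.ones_like(u)])).T
    w=o+r*((z-o[2])/r[:,2])[:,None]; d=w[:,:2]-P; rad=np.hypot(*d.T); k=(rad>60)&(rad<96)
    return np.degrees(np.median(np.arctan2(d[k,1],-d[k,0]))),k.sum()
def pin(im,c,z=77):
    hsv=cv2.cvtColor(im,cv2.COLOR_BGR2HSV);m=cv2.inRange(hsv,(60,70,50),(82,255,255))
    v,u=np.nonzero(m)
    K,V=c["mtx"],c["view"];R=V[:3,:3];o=-R.T@V[:3,3]
    r=(R.T@np.linalg.inv(K)@np.stack([u,v,np.ones_like(u)])).T
    w=o+r*((z-o[2])/r[:,2])[:,None]; d=w[:,:2]-P; rad=np.hypot(*d.T); k=(rad>85)&(rad<112)
    return np.degrees(np.median(np.arctan2(d[k,1],-d[k,0]))),k.sum(),np.median(rad[k])
def look():
    c=env.calibration("wrist");im,d=env.get_image("wrist");return needle(im,c)
E
python3 - <<'E'
from push import *
for n in("w2","w4","w5","w6"):
    w=np.load(f"/tmp/{n}.npz");print(n,needle(w["im"],w),pin(w["im"],w))
E
```

```text
w2 (np.float64(-33.151257735178724), np.int64(112)) (np.float64(9.219185450323309), np.int64(56), np.float64(98.61669615752734))
w4 (np.float64(-32.85197002951977), np.int64(109)) (np.float64(9.273878923429024), np.int64(53), np.float64(98.62903848276203))
w5 (np.float64(-34.00214241856848), np.int64(81)) (np.float64(8.928073891904996), np.int64(155), np.float64(97.98131645367452))
w6 (np.float64(-26.828847525720153), np.int64(53)) (np.float64(9.023819830398946), np.int64(145), np.float64(97.85224154281472))
```

Vision works: -34.0° → -26.8°, one 7° notch, with green at about 9.0°. I'll go on with vision and force together.

```bash
cat >> push.py <<'E'
def vclick(phi,b,maxadv=12,step=.8,pause=.5):
    n0=look()[0];log=[];end=phi+maxadv
    while phi<end:
        phi+=step;t=go(phi);F=force(t,b,2);n=look()[0];log.append((round(phi,1),round(float(F),1),round(float(n),1)))
        if F>12.5: print("HIGH",log);return phi,False
        if n-n0>3.5:
            env.sleep(pause);n=look()[0];print("click %.1f -> %.1f  t=%.1f"%(n0,n,env.state()["time_s"]),log);return phi,True
    print("no click",log);return phi,False
E
python3 - <<'E'
from push import *
b=np.load("/tmp/b.npy");phi=float(np.load("/tmp/phi.npy"))
for i in range(2):
    phi,ok=vclick(phi,b);np.save("/tmp/phi.npy",phi)
    if not ok:break
shot("w7");print(env.state()["qpos"].round(0))
E
```

```text
click -26.8 -> -20.8  t=21.3 [(-21.9, 2.7, -26.8), (-21.1, 3.1, -26.9), (-20.3, 2.8, -26.9), (-19.5, 3.8, -27.0), (-18.7, 4.0, -26.8), (-17.9, 4.7, -26.5), (-17.1, 2.3, -20.0)]
click -20.9 -> -13.0  t=25.2 [(-16.3, 2.3, -20.5), (-15.5, 2.8, -20.1), (-14.7, 3.1, -20.0), (-13.9, 3.3, -19.8), (-13.1, 3.3, -19.8), (-12.3, 3.9, -19.8), (-11.5, 4.8, -19.8), (-10.7, 4.2, -19.6), (-9.9, 1.8, -13.1)]
[  1.  34.  19. 111. -18.  38.  41.]
```

View pics/w7.png

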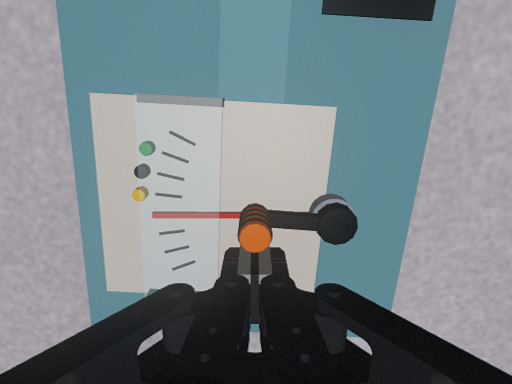

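The needle is on tick 4 at (155,215), one notch before yellow (140,194), with three ticks passed. Three clicks remain to green, so I'll make two now.

Run:
```python
from push import *
b=np.load("/tmp/b.npy");phi=float(np.load("/tmp/phi.npy"))
for i in range(2):
    phi,ok=vclick(phi,b);np.save("/tmp/phi.npy",phi)
    if not ok:break
shot("w8")
```

```text
click -13.0 -> -6.3  t=29.1 [(-9.1, 2.4, -12.8), (-8.3, 3.0, -12.9), (-7.5, 3.0, -12.9), (-6.7, 3.3, -12.8), (-5.9, 4.2, -12.9), (-5.1, 4.4, -12.7), (-4.3, 4.1, -12.8), (-3.5, 5.0, -12.1), (-2.7, 2.2, -5.9)]
click -6.3 -> 1.4  t=32.6 [(-1.9, 2.8, -6.3), (-1.1, 3.0, -6.0), (-0.3, 3.3, -6.0), (0.5, 3.9, -5.9), (1.3, 3.5, -5.8), (2.1, 4.4, -5.7), (2.9, 3.7, -5.4), (3.7, 3.2, 0.1)]
```

View pics/w8.png

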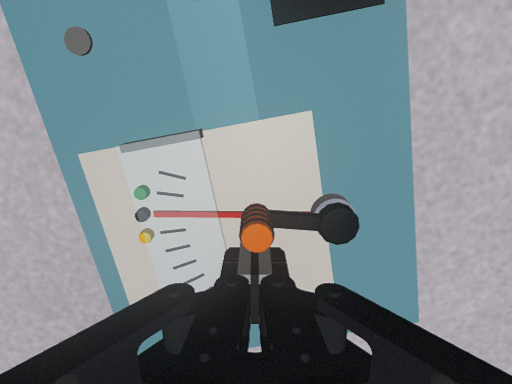

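The needle points at the black pin (143,214); green (142,192) is one notch on. One more click, then I'll back off.

Run:
```python
from push import *
b=np.load("/tmp/b.npy");phi=float(np.load("/tmp/phi.npy"))
phi,ok=vclick(phi,b,step=.7);np.save("/tmp/phi.npy",phi)
if ok:
    for back in(4,8,14): go(phi-back/40*57.3*0,back,v=25)
    go(phi,22,v=60)
    env.sleep(.3)
    c=env.calibration("wrist");im,d=env.get_image("wrist");print(needle(im,c),pin(im,c))
    print(env.state()["ft_force"].round(2),env.state()["time_s"])
shot("w9")
```

```text
click 1.2 -> 8.3  t=37.3 [(4.4, 1.8, 1.5), (5.1, 2.8, 0.9), (5.8, 2.5, 1.1), (6.5, 3.0, 1.4), (7.2, 2.9, 1.4), (7.9, 3.3, 1.3), (8.6, 3.5, 1.4), (9.3, 4.0, 1.4), (10.0, 3.6, 1.6), (10.7, 4.1, 2.1), (11.4, 2.0, 8.3)]
(np.float64(7.831267254564249), np.int64(46)) (np.float64(9.035613207203083), np.int64(115), np.float64(97.66455073504942))
[-0.76  0.41 -0.53] 38.9667
```

View pics/w9.png

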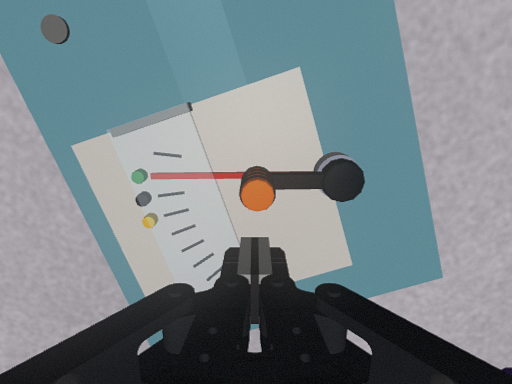

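The needle now points at green (139,176), one tick remains beyond it, and the fingers are clear of the post. I'll rise and make the last check.

Run:
```python
from push import *
p=env.state()["tcp_pos"]
env.move_straight([p[0],p[1],190],velocity=120)
env.move_ptp([495,60,260],[0,90,-12.5]); env.sleep(.3)
for n,(y0,y1,x0,x1) in(("top",(150,270,165,405)),("scene",(115,290,100,365))):
    im,d=env.get_image(n);cv2.imwrite(f"pics/{n}F.png",cv2.resize(im[y0:y1,x0:x1],None,fx=3,fy=3,interpolation=cv2.INTER_CUBIC))
shot("w10");print(env.state()["time_s"])
```

```text
41.4417
```

View pics/sceneF.png

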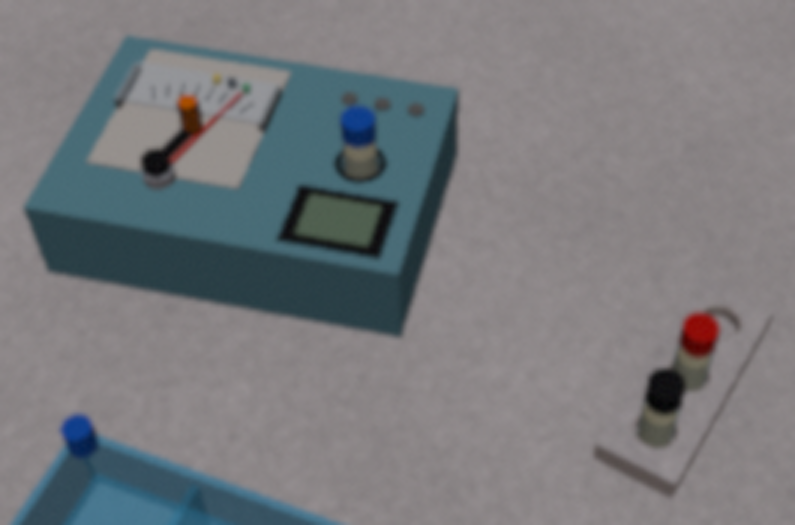

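View pics/w10.png

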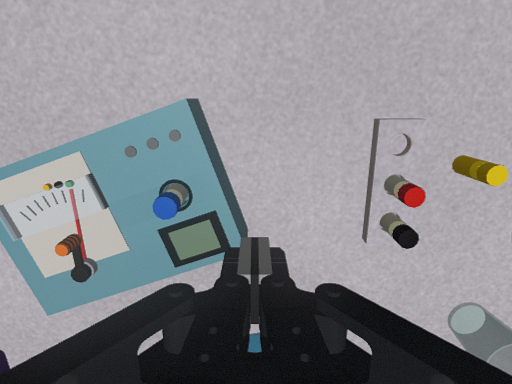

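The final views show the needle at green (wrist 70,184), the blue vial upright in the well, and the red and black vials still in the rack. Nothing is touching. Handing in.

```bash
python3 -c "
from bench import env
env.job_done()"
```

```text
the job is handed in; nothing more can be done
```

The blue-capped vial is home in the photometer's well and the needle rests at the green pin. I handed the job in at about 41.5 s on the robot's clock, against the 72 s limit.

- **Vial:** I lowered it until it touched the floor of the well and let it go. The cap top then read z ≈ 113.5 mm (114 expected), upright and centred in the ring.
- **Lever:** I made six single clicks, taking the needle from notch 1 to notch 7, with a pause of about 0.5 s in each. The highest push reading was about 5 N, and the camera tracked the needle for all but the first click.
- **Last checks:** After I let go, the needle pointed at the green pin with one tick left beyond it. The red and black vials and the yellow one still stood where they were, and the gripper was clear of everything.

**Where the measurements disagreed:**
- The cameras differed by 1 to 3 mm on the well's position, so I used the wrist view.
- The needle's measured angle, 7.8°, is 1.2° from the pin's 9.0°. That is much less than a 7° notch and within this method's scatter, which was about 1°.
- The force readings were noisy and sometimes lagged the click, so I counted clicks by camera.

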